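# Fetch the garlic from the back of the spice caddy

### The arm

A 6-joint arm with a two-finger parallel gripper is mounted at the origin on a cart in front of the work surface, level with it; the furniture and walls round the work are solid. World frame = base frame: x ahead of the robot, y to its left, z up, the work surface at z = 0. Lengths are in m, angles in degrees, forces in N, time in s.
With the tool pointing down it reaches from about 0.3 to 0.75 m from the base axis. Payload 8.5 kg.
Tool frame: the origin (TCP) lies at the very end of the fingers, on their centre line; the grasp point (between the pads) lies 19 mm behind it; z points along the fingers, y is the line along which they close (so a half turn about z gives the same grasp; the last joint's range is limited). The gripper opens to 85 mm and grips with 20 to 120 N. Pads are 22 mm wide; open, the fingers measure 114 mm over their backs; the gripper's body (76 mm by 85 mm) begins 54 mm behind the grasp point. The pads swing forward as they close: fully open they stand 13 mm farther back than shut.
Start: joints at [56.419, 21.807, 74.336, -0, 83.858, -12.336], TCP at [0.199, 0.513, 0.231] pointing down, gripper open.
Joint ranges: [-178.18, 178.18], [-50.72, 133.34], [12.68, 142.11], [-81.47, 261.47], [9.98, 163.14], [-165.26, 165.26]. Speed limits (degrees/s): [136.94, 136.94, 180, 180, 180, 180].

### API

Orientations are given as a 3x3 rotation matrix whose columns are the frame's x, y, z axes.
In Python, from rig import observe, cams, ticket gives the robot as it stands.
- The arm moves only by the tool move_arm, never from a script. Its arguments are lists of equal length, an entry for each row: "jaw": the finger opening in cm, from 0 to 8.54; "dp": the shift along the tool's x, y, z in cm, a list of three; "turn": the turn, a rotation vector about the tool's x, y, z in rad, a list of three. In form: {"jaw": [jaw, ...], "dp": [[tx, ty, tz], ...], "turn": [[wx, wy, wz], ...]}. A call has 1 to 12 rows; each row shifts and turns the commanded pose from where the row before left it, along the tool's axes as they then stand; what a row does not reach is not made up. A row lasts 1/12 s, in which the tool goes at most 41.7 mm and 7.16 degrees, less where a joint would pass 70% of its speed; a pose out of reach is approached as far as the arm can. A call is refused whole if a number of a shift passes 4.17 or a number of a turn 0.125, either way. A call with a gripper value outside its range is refused whole. The fingers move at their own pace and stop on an object; "force" is the grip in N (left out, the last holds). Time passes only in rows, so rows that do not move let the fingers close. It gives the time, the measured TCP pose, the force, the opening and the grip force at its end, in the units of the state.
- observe(): the state, without advancing time (a new reading comes with each control period).
- cams.get_image(name): name is "scene" or "top" or "wrist"; returns (picture, depth): 400x640x3 uint8, red, green, blue; 400x640 float32, m along the optical axis (not along the pixel's ray), 0 where there is no reading.
- cams.calibration(name): a dict with "vertical_fov" (degrees; the focal length in pixels is half the picture's height over the tangent of half this angle, whatever the lens; pixels are square), "cx", "cy" (the principal point, pixels), "view" (4x4, takes a point from world to camera coordinates); the wrist camera has in their place "tool_from_camera" (4x4, takes a point from camera to tool coordinates, whose origin is the TCP and whose axes are the flange's). Camera axes: x right, y up, looking along -z (the intrinsics and any distortion apply to the point x, -y, -z); pixel columns grow to the right and rows downward; lengths in m; the calibration is good to about 2 mm. A picture is of the moment at which its call begins: read the wrist's pose just before it. calibration takes no time and is no camera call.
- ticket.close_job(): hands the job in; it is judged then, once.
Trained networks look in the newest picture that a camera, given by its name, has taken for a name from the list of things; names that differ only in an ending like _2 or _b are one class to them, and where a whole thing is asked for, a point or a joint stands for the part that bears it (a point fixed in the world has none). Each returns a list of dicts, best first, with "p" (0 to 1); they miss things now and then, are a little off and sometimes report something else, mostly with a low value. They report only what shows in the picture. A call takes as long as a camera call. They do not tell look-alikes from the thing itself.
- cams.spot_in(camera, query): "box" ([centre column, centre row, width, height] as shares, 0 to 1, of the picture: columns of its width, rows of its height, round what is visible of it).
- cams.outline_of(camera, query): "mask" (400x640 bool, what is visible of it) and "box" ([centre column, centre row, width, height] as shares, 0 to 1, of the picture: columns of its width, rows of its height, round what is visible of it).
- cams.mark_of(camera, query): "location" ([column, row] as shares, 0 to 1, of the picture: columns of its width, rows of its height: a listed point, or the origin of a listed thing).
The state is a dict: "time_s": time; "q": joint angles; "qvel": joint speeds; "joint_efforts": joint torques, N m; "position": TCP position; "tool_rot": TCP orientation; "ft_force": force on the tool from outside, world axes, zero at the start; "wrist_torque": the same for the moment, N m; "grip_width": finger opening in m; "gripper_force": force on a finger pad.
Only numpy, scipy, OpenCV 4.12 (cv2) and the standard library are available. Lean on these libraries where they do the work, as an engineer would, in place of code of your own. Each camera call takes 0.05 s, during which the arm holds its last target. There are 200 camera calls.

### The job

The garlic bulb stands at the back of the wooden spice caddy, hemmed in by two spice jars and the salt shaker. First move all three of them, upright, onto the blue tray at the side; then, with all three standing there, take the garlic out and set it upright in the brown dish; then put each of the three back, upright, into the very compartment it came from. Leave the tin and the mug at the back alone, and tip none of the three over.

Things in the scene. Friction and masses are not known exactly. Their poses are not given: they have to be found in the camera images.
- caddy: Square wooden spice caddy, fixed, 138 x 138 mm. Origin: centre of its underside, on the worktop; x to its back, y to its left. Four compartments (2 x 2), 60 mm wide, centred at x, y = +-33 mm; floor 12 mm above the origin, dividers and lips (6 mm thick) reach 18 mm. Garlic: in a back one (x = +33 mm), a jar or the shaker near the centre of each other.
- tray: Blue square tray, fixed where it stands, 150 x 150 mm, the side area. Origin: centre of its underside, on the worktop. Flat floor 10 mm above the origin, 134 mm wide inside the rolled rim; rim 16 mm high.
- dish: Round shallow scalloped brown glazed dish, fixed where it stands, 136 mm across, rim 30 to 37 mm high. Origin: centre of its underside, on the worktop. Its inner floor lies about 15 mm above the origin (uneven by 2 mm) and is nearly flat within 30 mm of the centre.
- garlic: Loose whitish-pink garlic bulb, 54 mm across, 53 mm tall, 31 g, standing root down. Origin: centre of its underside; z up through the stem tip. Best gripped level across the bulb 26 to 28 mm above the origin.
- yellow_jar: Loose upright spice jar with a yellow lid and green and white label, 42 mm diameter, 106 mm tall, about 110 g. Origin: centre of its underside, z up. Straight sides.
- dark_jar: Loose upright spice jar with a dark brown lid and brown and cream label, 44 mm diameter, 96 mm tall, about 110 g. Origin: centre of its underside, z up. Straight sides.
- salt: Loose upright glass salt shaker with a grey metal top, 44 mm diameter up to 74 mm, above that a dome of 34 mm; 90 mm tall, about 100 g; it may rest with a lean of about 0.05 rad. Origin: centre of its underside, z up.
- tin: Bystander: loose food tin with a pale label, 76 mm diameter, 110 mm tall, standing behind the work. Origin: centre of its underside. Not to be moved.
- mug: Bystander: loose off-white coffee mug, 92 mm diameter, 127 mm over the handle, 95 mm tall, standing behind the work. Origin: at its underside, the middle of its extent with handle. Not to be moved.
Things that resemble listed ones, but are neither listed nor needed, are in the scene too. Leave any turquoise look-alike of the yellow_jar alone.

How it is judged (in metres and radians):
On the way, in this order (a step that is already met when the one before it is completed fails the run):
1. the two jars and the salt shaker all stand upright on the blue tray, the garlic still in its place (x of yellow_jar in the frame of tray between -0.055 and 0.055 m and y of yellow_jar in the frame of tray between -0.055 and 0.055 m and z of each of yellow_jar, dark_jar, salt in the frame of tray below 0.015 m and angle between each of yellow_jar, dark_jar, salt's own z axis and vertical below 0.15 rad and x of dark_jar in the frame of tray between -0.055 and 0.055 m and y of dark_jar in the frame of tray between -0.055 and 0.055 m and x of salt in the frame of tray between -0.055 and 0.055 m and y of salt in the frame of tray between -0.055 and 0.055 m and distance of garlic from where it was at the start of the episode below 0.02 m), for 0.2 s.
2. the garlic stands in the brown dish while the three are still on the tray (x of yellow_jar in the frame of tray between -0.055 and 0.055 m and y of yellow_jar in the frame of tray between -0.055 and 0.055 m and z of each of yellow_jar, dark_jar, salt in the frame of tray below 0.015 m and angle between each of yellow_jar, dark_jar, salt's own z axis and vertical below 0.15 rad and x of dark_jar in the frame of tray between -0.055 and 0.055 m and y of dark_jar in the frame of tray between -0.055 and 0.055 m and x of salt in the frame of tray between -0.055 and 0.055 m and y of salt in the frame of tray between -0.055 and 0.055 m and horizontal distance between garlic and dish below 0.04 m and z of garlic in the frame of dish below 0.04 m and angle between garlic's own z axis and vertical below 0.5 rad and linear speed of garlic below 0.03 m/s), for 0.2 s.
At the end, for the whole second after the job is handed in: The yellow-lidded jar, the dark-lidded jar and the salt shaker each stand upright (within 0.15 rad) at rest in the compartment they came from, within 15 mm of where they began; the garlic stands at rest in the brown dish, within 40 mm of its centre and no more than 0.5 rad from upright (distance of each of yellow_jar, dark_jar, salt from where it was at the start of the episode below 0.015 m and angle between each of yellow_jar, dark_jar, salt's own z axis and vertical below 0.15 rad and linear speed of each of yellow_jar, dark_jar, salt, garlic below 0.03 m/s and horizontal distance between garlic and dish below 0.04 m and z of garlic in the frame of dish below 0.04 m and angle between garlic's own z axis and vertical below 0.5 rad); the robot touches nothing.
It fails at once if the yellow-lidded jar is tipped over (angle between yellow_jar's own z axis and vertical above 0.7 rad).
It fails at once if the dark-lidded jar is tipped over (angle between dark_jar's own z axis and vertical above 0.7 rad).
It fails at once if the salt shaker is tipped over (angle between salt's own z axis and vertical above 0.7 rad).
It fails at once if the tin is moved (distance of tin from where it was at the start of the episode above 0.03 m).
It fails at once if the mug is moved (distance of mug from where it was at the start of the episode above 0.03 m).
It also fails if it takes over 128 s, if anything falls off the work surface, if the arm or the gripper's body presses on something with over 40 N, if the wrist force passes 120 N, or if a joint passes its speed limit or range.

## Working session

There is one attempt and no reset: what is moved stays moved. The work goes in short steps, Python scripts to look and compute and a tool call to move; the robot and the scene stay as the last step left them, time stands still between calls to the robot, and variables do not carry over. Pictures are saved under pics/ and viewed, at most 14 in all, crops included, and the job is handed in when it is done.

Besides the shell and the picture viewer there is one more tool, called after ">>>" as name(argument=value, ...) on one line, values as JSON. move_arm: Moves the arm, as the interface text tells. Its arguments: {"type":"object","properties":{"jaw":{"type":"array","items":{"type":"number"}},"dp":{"type":"array","items":{"type":"array","items":{"type":"number"}}},"turn":{"type":"array","items":{"type":"array","items":{"type":"number"}}},"force":{"type":"number"}},"required":["jaw","dp","turn"]}

```bash
mkdir -p pics; python3 - <<'E'
from rig import observe,cams
import cv2,numpy as np
o=observe();print(o)
ims=[]
for n in("scene","top"):
    p,d=cams.get_image(n);cv2.imwrite(f"pics/{n}0.png",p[:,:,::-1]);np.save(f"pics/{n}0d.npy",d)
    c=cams.calibration(n);print(n,c)
    for q in("caddy","tray","dish","garlic","yellow_jar","dark_jar","salt","tin","mug"):
        r=cams.outline_of(n,q)
        m=cams.mark_of(n,q)
        print(q,[(np.round(x["p"],2),np.round(np.array(x["box"])*[640,400,640,400])) for x in r[:3]],[(np.round(x["p"],2),np.round(np.array(x["location"])*[640,400],1)) for x in m[:3]])
print(cams.calibration("wrist"))
E
```

```text
{'time_s': 0.0, 'q': array([ 5.64188130e+01,  2.18426880e+01,  7.43863984e+01, -2.76057982e-04,
        8.38589509e+01, -1.23358656e+01]), 'qvel': array([-0.06571716,  0.01413348,  0.10827018, -0.06170345, -0.02535853,
       -0.03622254]), 'joint_efforts': array([ 4.43133104e-04, -4.48471498e+01, -2.31278658e+01, -1.76070212e-04,
        4.81158044e-03,  7.04167775e-06]), 'position': array([0.19913054, 0.512359  , 0.23068619]), 'tool_rot': array([[-9.32037513e-01,  3.62360814e-01, -8.45897506e-04],
       [ 3.62361657e-01,  9.32036686e-01, -1.28274636e-03],
       [ 3.23590495e-04, -1.50208855e-03, -9.99998820e-01]]), 'ft_force': array([ 0.86034511, -0.27587133,  0.59720652]), 'wrist_torque': array([-0.0189514 ,  0.05970562, -0.01692804]), 'gripper_force': 0.0, 'grip_width': 0.08553507682248274}
scene {'vertical_fov': 50.60297530471596, 'cx': 314.50813640674914, 'cy': 202.0721018818757, 'view': array([[ 0.8296527 , -0.55820198, -0.0093248 , -0.54076012],
       [ 0.24280943,  0.34574545,  0.90636839, -0.16603723],
       [-0.50271262, -0.75423513,  0.42238535, -0.9966276 ],
       [
[... 2597 characters left out ...]
4])), (np.float64(0.68), array([324.3, 222.3]))]
tin [(np.float64(0.93), array([262., 129.,  39.,  40.]))] [(np.float64(0.6), array([262.5, 131.1]))]
mug [(np.float64(0.9), array([210., 132.,  44.,  50.]))] [(np.float64(0.84), array([214.6, 134.7]))]
{'vertical_fov': 71.23325875806577, 'cx': 316.96438730107315, 'cy': 201.04212660120658, 'tool_from_camera': array([[ 2.18975144e-04,  9.47877100e-01,  3.18636086e-01,
         8.21031158e-02],
       [ 9.99999958e-01, -2.68772244e-04,  1.12315969e-04,
        -4.04569413e-04],
       [ 1.92102271e-04,  3.18636047e-01, -9.47877119e-01,
        -1.42328625e-01],
       [ 0.00000000e+00,  0.00000000e+00,  0.00000000e+00,
         1.00000000e+00]])}
```

View pics/scene0.png

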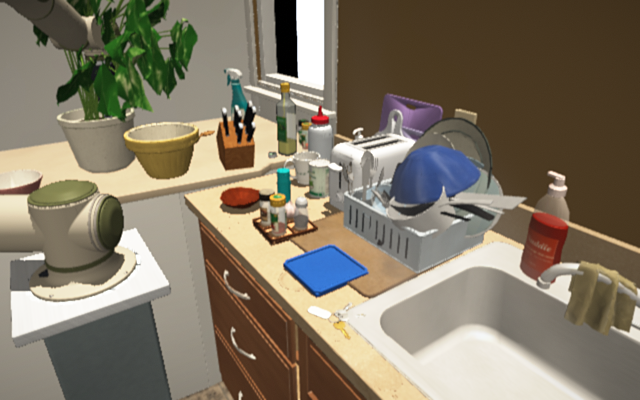

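View pics/top0.png

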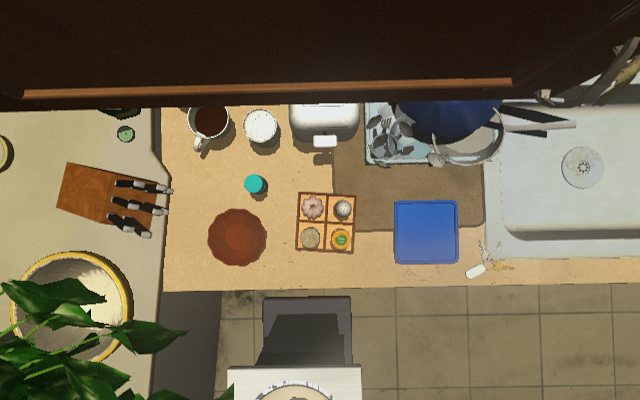

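Scene view: caddy (285,230), tray (326,272), dish (240,198), turquoise look-alike (283,185). Top view: garlic (312,207), salt (342,209), dark jar (310,238), yellow jar (340,239), dish (237,237), tray (426,232), and the turquoise jar at (255,184) must be left alone.

```bash
cat > h.py <<'E'
from rig import observe,cams
import cv2,numpy as np
def calib(n,o=None):
    c=cams.calibration(n);f=200/np.tan(np.radians(c["vertical_fov"]/2))
    if n=="wrist":
        T=np.eye(4);T[:3,:3]=o["tool_rot"];T[:3,3]=o["position"];W=T@c["tool_from_camera"]
    else: W=np.linalg.inv(c["view"])
    return f,c["cx"],c["cy"],W
def cloud(n,d,o=None):
    f,cx,cy,W=calib(n,o);v,u=np.mgrid[:400,:640]
    P=np.stack([(u-cx)/f*d,-(v-cy)/f*d,-d],-1)
    return P@W[:3,:3].T+W[:3,3]
def atz(n,u,v,z,o=None):
    f,cx,cy,W=calib(n,o);r=W[:3,:3]@np.array([(u-cx)/f,-(v-cy)/f,-1]);return W[:3,3]+r*(z-W[2,3])/r[2]
E
python3 - <<'E'
from h import *
d=np.load("pics/top0d.npy");P=cloud("top",d)
p=cv2.imread("pics/top0.png").astype(int)
print("table",P[255:270,170:200].reshape(-1,3).mean(0), P[270,300:340:10,2])
for n,u,v,r,z in [("garlic",312,207,14,.03),("salt",342,208,14,.06),("dark",310,238,14,.08),("yellow",340,239,14,.08)]:
    S=P[v-r:v+r,u-r:u+r].reshape(-1,3)
    S=S[S[:,2]>z]; t=S[S[:,2]>S[:,2].max()-.012]
    print(n,len(S),S.min(0).round(4),S.max(0).round(4),"mid",((S.min(0)+S.max(0))/2).round(4),"topmid",((t.min(0)+t.max(0))/2).round(4))
# tray: blue mask
b=(p[:,:,0]-p[:,:,2]>90);b[:,:380]=0;b[:190]=0;b[:,470:]=0
cnt=cv2.minAreaRect(np.argwhere(b)[:,::-1].astype(np.float32));print("tray px",cnt)
print("tray",atz("top",*cnt[0],.016),[atz("top",*q,.016).round(3) for q in cv2.boxPoints(cnt)])
r=(p[:,:,2]-p[:,:,1]>45)&(p[:,:,2]<200);r[:,:195]=0;r[:,275:]=0;r[:200]=0;r[275:]=0
r=cv2.morphologyEx(r.astype(np.uint8),cv2.MORPH_OPEN,np.ones((5,5)))
c=cv2.minEnclosingCircle(np.argwhere(r)[:,::-1].astype(np.float32));print("dish px",c,atz("top",*c[0],.034))
# caddy corners
print("caddy corners",[atz("top",u,v,.018).round(3) for u,v in((298,192),(355,194),(353,252),(296,250))])
for n,u,v in(("tin",262,127),("turq",255,184),("toaster",325,120),("toaster fr",325,142),("cab",300,90),("mug",210,130)):
    print(n,P[v,u].round(3))
E
```

```text
table [0.40499784 0.25376709 0.00160327] [-0.0009853   0.00062003 -0.00289228  0.00146398]
garlic 377 [ 0.5041 -0.0818  0.0326] [ 0.5552 -0.0283  1.1721] mid [ 0.5296 -0.055   0.6024] topmid [ 0.5217 -0.0818  1.1721]
salt 226 [ 0.5053 -0.1409  0.0601] [ 0.5417 -0.0818  1.1721] mid [ 0.5235 -0.1113  0.6161] topmid [ 0.5217 -0.0818  1.1721]
dark 320 [ 0.4425 -0.0818  0.0861] [ 0.5217 -0.028   1.1721] mid [ 0.4821 -0.0549  0.6291] topmid [ 0.5217 -0.0818  1.1721]
yellow 306 [ 0.4396 -0.136   0.0804] [ 0.5217 -0.0818  1.1721] mid [ 0.4807 -0.1089  0.6263] topmid [ 0.5217 -0.0818  1.1721]
tray px ((426.0322570800781, 221.58096313476562), (42.256507873535156, 62.272743225097656), 88.83085632324219)
tray [ 0.49009371 -0.31952545  0.016     ] [array([ 0.54 , -0.247,  0.016]), array([ 0.54 , -0.393,  0.016]), array([ 0.441, -0.392,  0.016]), array([ 0.441, -0.247,  0.016])]
dish px ((233.46774291992188, 239.5), 27.589561462402344) [0.45804428 0.12984593 0.034     ]
caddy corners [array([ 0.566, -0.021,  0.018]), array([ 0.558, -0.155,  0.018]), array([ 0.423, -0.147,  0.018]), array([ 0.43 , -0.014,  0.018])]
tin [0.706 0.05  0.106]
turq [0.582 0.068 0.105]
toaster [ 0.703 -0.087  0.187]
toaster fr [ 0.664 -0.086  0.146]
cab [ 0.636 -0.061  0.71 ]
mug [0.711 0.176 0.056]
```

>>> move_arm(jaw=[8.5,8.5,8.5,8.5,8.5,8.5,8.5,8.5,8.5,8.5,8.5,8.5], dp=[[0,0,-1],[0,0,-1],[0,0,-1],[0,0,-1],[-3.2,-0.9,0],[-3.2,-0.9,0],[-3.2,-0.9,0],[-3.2,-0.9,0],[-3.2,-0.9,0],[-3.2,-0.9,0],[-3.2,-0.9,0],[-3.2,-0.9,0]], turn=[[0,0,0.117],[0,0,0.117],[0,0,0.117],[0,0,0.117],[0,0,0],[0,0,0],[0,0,0],[0,0,0],[0,0,0],[0,0,0],[0,0,0],[0,0,0]], force=30)

```text
time_s: 2.9
position: [0.3171, 0.2726, 0.2715]
tool_rot: [[-0.669, 0.744, 0.0], [0.744, 0.669, 0.0], [-0.0, 0.0, -1.0]]
ft_force: [1.6, 0.6, 0.5]
grip_width: 0.0854
gripper_force: 0.0
```

>>> move_arm(jaw=[8.5,8.5,8.5,8.5,8.5,8.5,8.5,8.5,8.5,8.5,8.5,8.5], dp=[[-3.2,-0.9,0],[-3.2,-0.9,0],[-3.2,-0.9,0],[-3.2,-0.9,0],[-3.2,-0.9,0],[-3.2,-0.9,0],[-3.2,-0.9,0],[-3.2,-0.9,0],[-3.2,-0.9,0],[-3.2,-0.9,0],[-3.2,-0.9,0],[0,0,0]], turn=[[0,0,0],[0,0,0],[0,0,0],[0,0,0],[0,0,0],[0,0,0],[0,0,0],[0,0,0],[0,0,0],[0,0,0],[0,0,0],[0,0,0]])

```text
time_s: 3.9
position: [0.4804, -0.0584, 0.2707]
tool_rot: [[-0.665, 0.747, 0.0], [0.747, 0.665, -0.001], [-0.001, -0.001, -1.0]]
ft_force: [-1.5, 0.5, -0.8]
grip_width: 0.0851
gripper_force: 0.0
```

```bash
python3 - <<'E'
from h import *
for _ in range(4): cams.get_image("top")
o=observe();p,d=cams.get_image("wrist");cv2.imwrite("pics/w1.png",p[:,:,::-1]);np.save("pics/w1d.npy",d)
np.savez("pics/w1o.npz",**{k:o[k] for k in("tool_rot","position")})
print(o["position"],o["tool_rot"][:,1])
for q in("garlic","yellow_jar","dark_jar","salt","dish","tray"):
    r=cams.outline_of("wrist",q)
    print(q,[(round(x["p"],2),np.round(np.array(x["box"])*[640,400,640,400])) for x in r[:3]])
E
```

```text
[ 0.47809028 -0.05335179  0.27135024] [ 7.43574972e-01  6.68652571e-01 -1.74375882e-05]
garlic [(0.65, array([345., 194.,  39.,  37.]))]
yellow_jar [(0.64, array([448., 158.,  71.,  47.])), (0.63, array([272., 204.,  40.,  53.]))]
dark_jar [(0.67, array([310., 166.,  38.,  48.]))]
salt [(0.61, array([307., 232.,  31.,  46.]))]
dish [(0.76, array([402.,  57., 111., 112.]))]
tray [(0.8, array([206., 267., 121.,  95.]))]
```

View pics/w1.png

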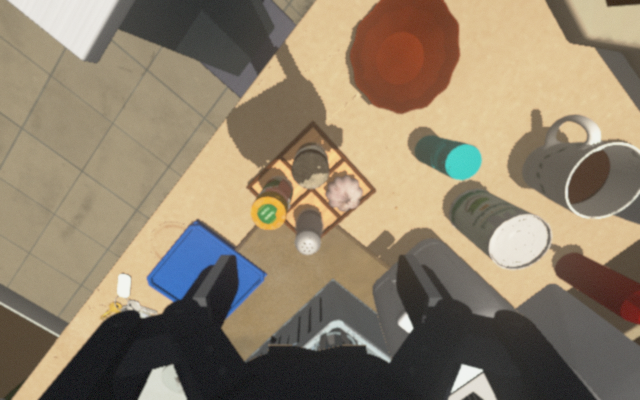

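Wrist view: yellow lid (268,212), dark (311,166), garlic (345,192), salt (308,236), dish (404,55), tray (207,267); caddy corners about (313,122), (376,189), (247,184).

```bash
python3 - <<'E'
from h import *
o=dict(np.load("pics/w1o.npz"));d=np.load("pics/w1d.npy");P=cloud("wrist",d,o)
p=cv2.imread("pics/w1.png").astype(int)
print("table",np.median(P[20:100,300:330].reshape(-1,3),0))
def fit(S):
    c,r=cv2.minEnclosingCircle(S[:,:2].astype(np.float32)*1000);return np.round(c,1),round(r,1),S.mean(0).round(4),len(S)
for n,u,v,r,z0,z1 in [("garlic",345,192,24,.028,.08),("salt top",308,236,24,.088,.11),("dark lid",311,166,24,.098,.115),("yellow lid",268,212,22,.105,.125)]:
    S=P[v-r:v+r,u-r:u+r].reshape(-1,3);print(n,fit(S[(S[:,2]>z0)&(S[:,2]<z1)]))
b=((p[:,:,0]-p[:,:,2])>90).astype(np.uint8);b[:,290:]=0
b=cv2.morphologyEx(b,cv2.MORPH_CLOSE,np.ones((5,5)));cn=max(cv2.findContours(b,0,1)[0],key=cv2.contourArea)
print("tray",[atz("wrist",*q,.014,o).round(3)[:2] for q in cv2.boxPoints(cv2.minAreaRect(cn))])
S=P[(b>0)];print("tray pts",np.percentile(S,[1,50,99],axis=0).round(3))
print("tray visible corners",[atz("wrist",u,v,.016,o).round(4)[:2] for u,v in((197,222),(149,278),(266,273))])
D=P[0:115,345:465].reshape(-1,3);D=D[(D[:,2]>.006)];print("dish",fit(D[D[:,2]<.045]))
print("caddy corners",[atz("wrist",u,v,.018,o).round(4)[:2] for u,v in((313,122),(376,189),(247,184))])
# same from top
P=cloud("top",np.load("pics/top0d.npy"));ok=P[:,:,2]<.3
for n,u,v,r,z0,z1 in [("garlic",312,207,14,.028,.08),("salt top",342,208,14,.088,.11),("dark lid",310,238,14,.098,.115),("yellow lid",340,239,14,.105,.125)]:
    S=P[v-r:v+r,u-r:u+r].reshape(-1,3);print("top",n,fit(S[(S[:,2]>z0)&(S[:,2]<z1)]))
print("top tray",[atz("top",u,v,.016).round(3)[:2] for u,v in((394,200),(458,200),(459,264),(395,263))])
D=P[200:272,200:272].reshape(-1,3);D=D[(D[:,2]>.012)&(D[:,2]<.045)];print("dish",fit(D))
R=P[:,365:500][105:200].reshape(-1,3);R=R[(R[:,2]>.1)&(R[:,2]<.6)&(R[:,1]<-.16)];print("rack min x",np.percentile(R[:,0],[0,1,5]),R[:,2].max())
E
```

```text
table [ 3.80081379e-01  4.99552855e-02 -3.24003662e-04]
garlic (array([528.6, -54.4]), 26.8, array([ 0.5247, -0.0519,  0.0469]), 998)
salt top (array([ 506.5, -114.5]), 35.0, array([ 0.5212, -0.1214,  0.0969]), 513)
dark lid (array([461.8, -48.5]), 21.6, array([ 0.4611, -0.0476,  0.1074]), 1157)
yellow lid (array([ 458. , -115.4]), 20.9, array([ 0.4571, -0.1135,  0.1166]), 1053)
tray [array([ 0.393, -0.389]), array([ 0.387, -0.245]), array([ 0.536, -0.245]), array([ 0.555, -0.401])]
tray pts [[ 0.393 -0.388  0.008]
 [ 0.433 -0.301  0.01 ]
 [ 0.536 -0.245  0.017]]
tray visible corners [array([ 0.3977, -0.2411]), array([ 0.3955, -0.3781]), array([ 0.5335, -0.241 ])]
dish (array([463.1, 124. ]), 68.4, array([0.463 , 0.1289, 0.0188]), 9879)
caddy corners [array([ 0.4317, -0.0106]), array([ 0.5641, -0.0195]), array([ 0.4181, -0.1406])]
top garlic (array([529.5, -53.7]), 26.4, array([ 0.529 , -0.0542,  0.0467]), 375)
top salt top (array([ 524.6, -124.2]), 17.0, array([ 0.5245, -0.1239,  0.0968]), 182)
top dark lid (array([462.5, -48.4]), 21.4, array([ 0.4626, -0.0485,  0.1071]), 312)
top yellow lid (array([ 458.8, -115.5]), 20.5, array([ 0.4589, -0.1153,  0.1168]), 293)
top tray [array([ 0.542, -0.246]), array([ 0.539, -0.395]), array([ 0.39 , -0.393]), array([ 0.395, -0.245])]
dish (array([462.5, 124.8]), 68.7, array([0.462 , 0.1279, 0.0233]), 1737)
rack min x [0.60349498 0.60949915 0.6198068 ] 0.2316276089067466
```

>>> move_arm(jaw=[8.5,8.5,8.5,8.5,8.5,8.5,8.5,8.5,8.5,8.5,8.5,8.5], dp=[[-1.65,-2.8,0],[-1.65,-2.8,0],[0,0,0],[0,0,3.5],[0,0,3.5],[0,0,3.5],[0,0,3.5],[0,0,3.5],[0,0,2.5],[0,0,1.1],[0,0,0],[0,0,0]], turn=[[0,0,0],[0,0,0],[0,0,0],[0,0,0],[0,0,0],[0,0,0],[0,0,0],[0,0,0],[0,0,0],[0,0,0],[0,0,0],[0,0,0]])

```text
time_s: 5.45
position: [0.459, -0.1157, 0.0604]
tool_rot: [[-0.669, 0.744, -0.0], [0.744, 0.669, 0.0], [0.0, -0.0, -1.0]]
ft_force: [-0.4, -0.6, 0.6]
grip_width: 0.0847
gripper_force: 0.0
```

>>> move_arm(jaw=[3,3,3,3,3,3,3,3,3], dp=[[0,0,0],[0,0,0],[0,0,0],[0,0,0],[0,0,0],[0,0,0],[0,0,0],[0,0,0],[0,0,0]], turn=[[0,0,0],[0,0,0],[0,0,0],[0,0,0],[0,0,0],[0,0,0],[0,0,0],[0,0,0],[0,0,0]])

```text
time_s: 6.2
position: [0.4592, -0.1161, 0.0613]
tool_rot: [[-0.668, 0.744, 0.002], [0.744, 0.668, -0.001], [-0.002, 0.001, -1.0]]
ft_force: [-1.1, 0.3, 6.5]
grip_width: 0.0405
gripper_force: 29.6
```

>>> move_arm(jaw=[3,3,3,3,3,3,3,3,3,3,3,3], dp=[[0,0,-1],[0,0,-2],[0,0,-2.5],[0,0,-2.5],[-1,-1.2,0],[-2,-2.2,0],[-2.3,-2.6,0],[-2.6,-3,0],[-2.6,-3,0],[-2.3,-2.6,0],[-2,-2.2,0],[-1.1,-1.3,0]], turn=[[0,0,0],[0,0,0],[0,0,0],[0,0,0],[0,0,0],[0,0,0],[0,0,0],[0,0,0],[0,0,0],[0,0,0],[0,0,0],[0,0,0]])

```text
time_s: 7.2
position: [0.4298, -0.3582, 0.1404]
tool_rot: [[-0.667, 0.745, 0.0], [0.745, 0.667, -0.001], [-0.001, -0.0, -1.0]]
ft_force: [0.4, 0.8, -0.8]
grip_width: 0.0407
gripper_force: 30.4
```

>>> move_arm(jaw=[3,3,3,3,3,3,3,3,3,3,3], dp=[[0,0,0],[0,0,1],[0,0,2],[0,0,2],[0,0,1.5],[0,0,0.8],[0,0,0.5],[0,0,0.2],[0,0,0],[0,0,0],[0,0,0]], turn=[[0,0,0],[0,0,0],[0,0,0],[0,0,0],[0,0,0],[0,0,0],[0,0,0],[0,0,0],[0,0,0],[0,0,0],[0,0,0]])

```text
time_s: 8.12
position: [0.4308, -0.3554, 0.0611]
tool_rot: [[-0.668, 0.744, 0.001], [0.744, 0.668, -0.001], [-0.001, -0.0, -1.0]]
ft_force: [0.6, 0.6, -1.8]
grip_width: 0.0408
gripper_force: 30.4
```

>>> move_arm(jaw=[3,3,3,3,3], dp=[[0,0,0.1],[0,0,0.1],[0,0,0.1],[0,0,0],[0,0,0]], turn=[[0,0,0],[0,0,0],[0,0,0],[0,0,0],[0,0,0]])

```text
time_s: 8.53
position: [0.4308, -0.3555, 0.0593]
tool_rot: [[-0.668, 0.744, 0.002], [0.744, 0.668, -0.002], [-0.002, -0.0, -1.0]]
ft_force: [-2.6, 3.1, 14.3]
grip_width: 0.0405
gripper_force: 31.6
```

>>> move_arm(jaw=[4.5,5.5,7,8.5,8.5,8.5,8.5,8.5,8.5,8.5], dp=[[0,0,0],[0,0,0],[0,0,0],[0,0,0],[0,0,0],[0,0,-1],[0,0,-2],[0,0,-2.5],[0,0,-2.5],[0,0,-1]], turn=[[0,0,0],[0,0,0],[0,0,0],[0,0,0],[0,0,0],[0,0,0],[0,0,0],[0,0,0],[0,0,0],[0,0,0]])

```text
time_s: 9.37
position: [0.4312, -0.356, 0.1511]
tool_rot: [[-0.668, 0.744, 0.003], [0.744, 0.668, -0.004], [-0.005, -0.0, -1.0]]
ft_force: [-0.6, -0.2, 0.3]
grip_width: 0.0854
gripper_force: 0.0
```

>>> move_arm(jaw=[8.5,8.5,8.5,8.5,8.5,8.5,8.5,8.5,8.5,8.5,8.5,8.5], dp=[[1.2,1.3,0],[2.4,2.6,0],[2.7,3,0],[2.7,3,0],[2.7,3,0],[2.7,3,0],[2.7,3,0],[2.4,2.6,0],[1.3,1.3,0],[0,0,0],[0,0,0],[0,0,0]], turn=[[0,0,0],[0,0,0],[0,0,0],[0,0,0],[0,0,0],[0,0,0],[0,0,0],[0,0,0],[0,0,0],[0,0,0],[0,0,0],[0,0,0]])

```text
time_s: 10.37
position: [0.4611, -0.0487, 0.1473]
tool_rot: [[-0.668, 0.744, 0.0], [0.744, 0.668, -0.0], [-0.0, -0.0, -1.0]]
ft_force: [0.2, -0.4, 0.6]
grip_width: 0.0848
gripper_force: 0.0
```

Good; adjust 1 mm in x and descend.

>>> move_arm(jaw=[8.5,8.5,8.5,8.5,8.5,8.5,8.5,8.5], dp=[[-0.05,0.1,0],[0,0,1],[0,0,2.5],[0,0,2.5],[0,0,2],[0,0,1.2],[0,0,0],[0,0,0]], turn=[[0,0,0],[0,0,0],[0,0,0],[0,0,0],[0,0,0],[0,0,0],[0,0,0],[0,0,0]])

```text
time_s: 11.03
position: [0.4622, -0.0485, 0.0552]
tool_rot: [[-0.667, 0.745, -0.001], [0.745, 0.667, 0.0], [0.001, -0.0, -1.0]]
ft_force: [-0.8, 0.1, -0.4]
grip_width: 0.085
gripper_force: 0.0
```

>>> move_arm(jaw=[3,3,3,3,3,3,3,3,3], dp=[[0,0,0],[0,0,0],[0,0,0],[0,0,0],[0,0,0],[0,0,0],[0,0,0],[0,0,0],[0,0,0]], turn=[[0,0,0],[0,0,0],[0,0,0],[0,0,0],[0,0,0],[0,0,0],[0,0,0],[0,0,0],[0,0,0]])

```text
time_s: 11.78
position: [0.4625, -0.0479, 0.0562]
tool_rot: [[-0.668, 0.744, 0.002], [0.744, 0.668, -0.001], [-0.002, 0.001, -1.0]]
ft_force: [-0.2, -0.6, 7.4]
grip_width: 0.0423
gripper_force: 30.0
```

>>> move_arm(jaw=[3,3,3,3,3,3,3,3,3,3,3,3], dp=[[0,0,-1],[0,0,-2],[0,0,-2.5],[0,0,-2.5],[-1,-1.2,0],[-2,-2.3,0],[-2.3,-2.7,0],[-2.5,-2.9,0],[-2.5,-2.9,0],[-2.3,-2.7,0],[-1.9,-2.2,0],[-1,-1.2,0]], turn=[[0,0,0],[0,0,0],[0,0,0],[0,0,0],[0,0,0],[0,0,0],[0,0,0],[0,0,0],[0,0,0],[0,0,0],[0,0,0],[0,0,0]])

```text
time_s: 12.78
position: [0.4305, -0.2871, 0.1355]
tool_rot: [[-0.667, 0.745, 0.0], [0.745, 0.667, -0.001], [-0.001, -0.0, -1.0]]
ft_force: [0.1, -0.4, -0.3]
grip_width: 0.0422
gripper_force: 31.0
```

>>> move_arm(jaw=[3,3,3,3,3,3,3,3,3,3,3,3], dp=[[0,0,0],[0,0,1],[0,0,2],[0,0,2],[0,0,1.5],[0,0,0.8],[0,0,0.5],[0,0,0.2],[0,0,0.1],[0,0,0.1],[0,0,0],[0,0,0]], turn=[[0,0,0],[0,0,0],[0,0,0],[0,0,0],[0,0,0],[0,0,0],[0,0,0],[0,0,0],[0,0,0],[0,0,0],[0,0,0],[0,0,0]])

```text
time_s: 13.78
position: [0.4315, -0.2842, 0.0542]
tool_rot: [[-0.668, 0.744, 0.001], [0.744, 0.668, -0.001], [-0.002, 0.0, -1.0]]
ft_force: [-0.1, 1.6, 5.5]
grip_width: 0.0422
gripper_force: 31.5
```

>>> move_arm(jaw=[4.5,5.5,7,8.5,8.5,8.5,8.5,8.5,8.5,8.5], dp=[[0,0,0],[0,0,0],[0,0,0],[0,0,0],[0,0,0],[0,0,-1],[0,0,-2],[0,0,-2.5],[0,0,-2.5],[0,0,-1]], turn=[[0,0,0],[0,0,0],[0,0,0],[0,0,0],[0,0,0],[0,0,0],[0,0,0],[0,0,0],[0,0,0],[0,0,0]])

```text
time_s: 14.62
position: [0.4318, -0.2847, 0.1463]
tool_rot: [[-0.668, 0.744, 0.003], [0.744, 0.668, -0.003], [-0.004, 0.0, -1.0]]
ft_force: [-0.2, -0.5, 0.0]
grip_width: 0.0849
gripper_force: 0.0
```

>>> move_arm(jaw=[8.5,8.5,8.5,8.5,8.5,8.5,8.5,8.5,8.5,8.5,8.5], dp=[[0.3,1.2,0],[0.7,2.2,0],[1,2.9,0],[1,2.9,0],[1,2.9,0],[0.9,2.8,0],[0.7,1.9,0],[0.3,1,0],[0,0,0],[0,0,0],[0,0,0]], turn=[[0,0,0],[0,0,0],[0,0,0],[0,0,0],[0,0,0],[0,0,0],[0,0,0],[0,0,0],[0,0,0],[0,0,0],[0,0,0]])

```text
time_s: 15.53
position: [0.5236, -0.1219, 0.1429]
tool_rot: [[-0.668, 0.744, -0.001], [0.744, 0.668, 0.0], [0.001, -0.0, -1.0]]
ft_force: [0.2, 0.4, -0.4]
grip_width: 0.0851
gripper_force: 0.0
```

```bash
python3 - <<'E'
from h import *
o=observe();p,d=cams.get_image("top");cv2.imwrite("pics/t2.png",cv2.resize(p[150:290,190:490,::-1],None,fx=2.5,fy=2.5));np.save("pics/t2d.npy",d)
print(o["position"])
o=observe();p,d=cams.get_image("wrist");cv2.imwrite("pics/w2.png",p[:,:,::-1])
P=cloud("wrist",d,o);m=(P[:,:,2]>.08)&(P[:,:,2]<.105)&(abs(P[:,:,0]-.524)<.03)&(abs(P[:,:,1]+.12)<.03)
S=P[m];print(len(S),S.min(0),S.max(0),S.mean(0))
E
```

```text
[ 0.52364124 -0.12191828  0.14293908]
1599 [ 0.50701778 -0.14057708  0.08006731] [ 0.54059486 -0.10725414  0.10224749] [ 0.52122144 -0.12108726  0.09591204]
```

View pics/w2.png

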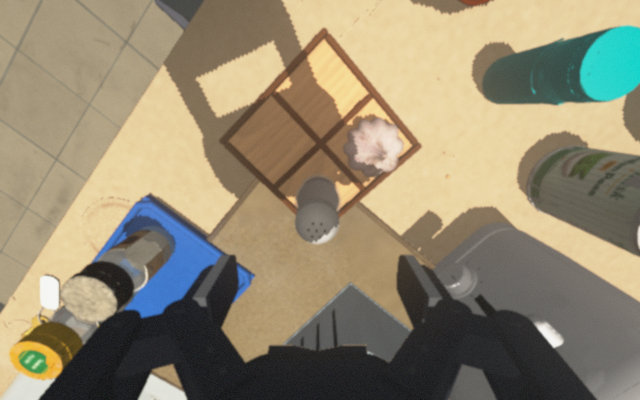

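Wrist view: both jars upright on the tray (around (110,290)); salt (317,215) centred between the fingers; garlic (373,145) in place. Descend.

>>> move_arm(jaw=[8.5,8.5,8.5,8.5,8.5,8.5,8.5,8.5], dp=[[0,0.1,0],[0,0,1.2],[0,0,2.8],[0,0,2.8],[0,0,2],[0,0,1.2],[0,0,0],[0,0,0]], turn=[[0,0,0],[0,0,0],[0,0,0],[0,0,0],[0,0,0],[0,0,0],[0,0,0],[0,0,0]])

```text
time_s: 16.3
position: [0.5247, -0.1209, 0.0433]
tool_rot: [[-0.668, 0.744, -0.001], [0.744, 0.668, 0.0], [0.001, -0.0, -1.0]]
ft_force: [0.2, -0.1, -0.2]
grip_width: 0.085
gripper_force: 0.0
```

>>> move_arm(jaw=[3,3,3,3,3,3,3,3,3], dp=[[0,0,0],[0,0,0],[0,0,0],[0,0,0],[0,0,0],[0,0,0],[0,0,0],[0,0,0],[0,0,0]], turn=[[0,0,0],[0,0,0],[0,0,0],[0,0,0],[0,0,0],[0,0,0],[0,0,0],[0,0,0],[0,0,0]])

```text
time_s: 17.05
position: [0.5252, -0.1208, 0.0443]
tool_rot: [[-0.668, 0.744, 0.001], [0.744, 0.668, -0.001], [-0.002, 0.0, -1.0]]
ft_force: [-0.7, -0.9, 6.1]
grip_width: 0.0388
gripper_force: 29.7
```

>>> move_arm(jaw=[3,3,3,3,3,3,3], dp=[[0,0,-0.5],[0,0,-1.5],[0,0,-2.5],[0,0,-2.5],[0,0,-1],[0,0,0],[0,0,0]], turn=[[0,0,0],[0,0,0],[0,0,0],[0,0,0],[0,0,0],[0,0,0],[0,0,0]])

```text
time_s: 17.63
position: [0.5245, -0.1203, 0.1229]
tool_rot: [[-0.668, 0.744, -0.0], [0.744, 0.668, 0.0], [0.0, -0.0, -1.0]]
ft_force: [-0.4, 1.4, -1.6]
grip_width: 0.0386
gripper_force: 30.1
```

```bash
python3 - <<'E'
from h import *
o=observe();p,d=cams.get_image("wrist");cv2.imwrite("pics/w3.png",p[:,:,::-1]);print(o["position"],o["grip_width"])
P=(cloud("wrist",d,o)-o["position"])@o["tool_rot"]
m=(d>0)&(P[:,:,2]>-.06)&(P[:,:,2]<.06)&(abs(P[:,:,1])<.018)&(abs(P[:,:,0])<.04)
for a in np.arange(-.05,.06,.01):
    S=P[m&(abs(P[:,:,2]-a)<.005)]
    if len(S)>10: print(round(a,3),len(S),"x",S[:,0].min().round(4),S[:,0].max().round(4),"y",S[:,1].min().round(4),S[:,1].max().round(4))
E
```

```text
[ 0.52453106 -0.1203475   0.12287902] 0.03859052215956138
-0.05 2951 x -0.0111 0.0156 y -0.0179 0.0157
-0.04 936 x -0.0075 0.0156 y -0.0179 0.0159
-0.03 879 x -0.001 0.0164 y -0.018 0.0163
-0.02 959 x -0.0002 0.0183 y -0.018 0.0179
-0.01 809 x 0.0036 0.0203 y -0.018 0.018
0.0 584 x 0.0087 0.0215 y -0.0179 0.0179
0.01 290 x 0.0105 0.0215 y -0.018 0.0178
0.02 226 x 0.0096 0.0209 y -0.0179 0.0176
0.03 80 x 0.0093 0.0202 y -0.0167 0.0168
```

View pics/w3.png

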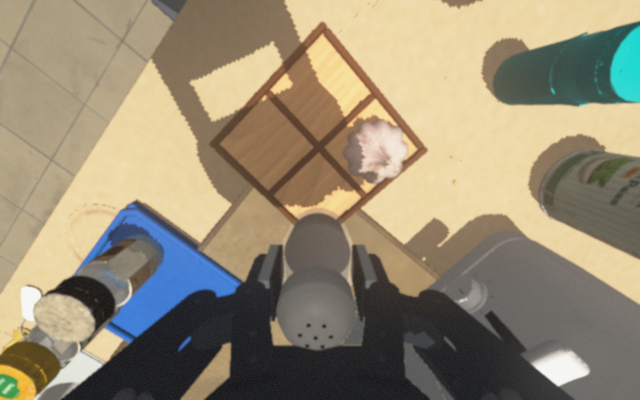

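Salt held upright (316,290), garlic undisturbed (376,150). On to the tray.

>>> move_arm(jaw=[3,3,3,3,3,3,3,3,3,3], dp=[[-1,-1,0],[-1.9,-2,0],[-2.3,-2.5,0],[-2.5,-2.7,0],[-2.5,-2.7,0],[-1.7,-1.9,0],[-1.2,-1.2,0],[-0.6,-0.6,0],[0,0,0],[0,0,0]], turn=[[0,0,0],[0,0,0],[0,0,0],[0,0,0],[0,0,0],[0,0,0],[0,0,0],[0,0,0],[0,0,0],[0,0,0]])

```text
time_s: 18.52
position: [0.5077, -0.3191, 0.1227]
tool_rot: [[-0.669, 0.744, -0.001], [0.744, 0.669, 0.001], [0.002, 0.0, -1.0]]
ft_force: [-0.2, -0.5, -1.5]
grip_width: 0.0386
gripper_force: 30.1
```

>>> move_arm(jaw=[3,3,3,3,3,3,3,3,3,3,3], dp=[[0,0,1],[0,0,2],[0,0,2],[0,0,1.5],[0,0,0.8],[0,0,0.5],[0,0,0.2],[0,0,0.1],[0,0,0.1],[0,0,0],[0,0,0]], turn=[[0,0,0],[0,0,0],[0,0,0],[0,0,0],[0,0,0],[0,0,0],[0,0,0],[0,0,0],[0,0,0],[0,0,0],[0,0,0]])

```text
time_s: 19.43
position: [0.5083, -0.3201, 0.0424]
tool_rot: [[-0.668, 0.744, 0.002], [0.744, 0.668, -0.001], [-0.002, 0.001, -1.0]]
ft_force: [0.4, 2.0, 4.4]
grip_width: 0.0388
gripper_force: 31.1
```

>>> move_arm(jaw=[4.3,5,6,6,6,6,6,6,6,6], dp=[[0,0,0],[0,0,0],[0,0,0],[0,0,0],[0,0,-0.5],[0,0,-1],[0,0,-2],[0,0,-2.5],[0,0,-2.5],[0,0,-1.5]], turn=[[0,0,0],[0,0,0],[0,0,0],[0,0,0],[0,0,0],[0,0,0],[0,0,0],[0,0,0],[0,0,0],[0,0,0]])

```text
time_s: 20.27
position: [0.5084, -0.3205, 0.1451]
tool_rot: [[-0.668, 0.744, 0.003], [0.744, 0.668, -0.003], [-0.004, 0.0, -1.0]]
ft_force: [0.2, -0.1, -0.3]
grip_width: 0.0601
gripper_force: 0.0
```

>>> move_arm(jaw=[6,6,8.5,8.5,8.5,8.5,8.5,8.5,8.5,8.5,8.5], dp=[[1.2,1.3,0],[2.2,2.3,0],[2.7,2.8,0],[2.8,2.9,0],[2.8,2.9,0],[2.7,2.8,0],[2.3,2.5,0],[1.2,1.3,0],[0.5,0.5,0],[0,0,0],[0,0,0]], turn=[[0,0,0],[0,0,0],[0,0,0],[0,0,0],[0,0,0],[0,0,0],[0,0,0],[0,0,0],[0,0,0],[0,0,0],[0,0,0]])

```text
time_s: 21.18
position: [0.5282, -0.0544, 0.1413]
tool_rot: [[-0.669, 0.744, -0.0], [0.744, 0.669, -0.0], [-0.0, -0.0, -1.0]]
ft_force: [0.2, -0.9, 0.1]
grip_width: 0.085
gripper_force: 0.0
```

```bash
python3 - <<'E'
from h import *
o=observe();p,d=cams.get_image("wrist");np.save("pics/w4d.npy",d)
P=cloud("wrist",d,o)
def fit(S):
    c,r=cv2.minEnclosingCircle(S[:,:2].astype(np.float32)*1000);return np.round(c,1),round(r,1),S.max(0).round(3),len(S)
m=(abs(P[:,:,0]-.529)<.033)&(abs(P[:,:,1]+.054)<.033)&(P[:,:,2]>.03)&(P[:,:,2]<.08);print("garlic",fit(P[m]))
p,d=cams.get_image("top");P=cloud("top",d);cv2.imwrite("pics/t4.png",cv2.resize(p[150:290,190:490,::-1],None,fx=2.5,fy=2.5))
for n,x,y,h in(("yellow",.431,-.3555,.116),("dark",.431,-.285,.106),("salt",.508,-.32,.100)):
    m=(abs(P[:,:,0]-x)<.035)&(abs(P[:,:,1]-y)<.035)&(abs(P[:,:,2]-h)<.008);print(n,fit(P[m]))
m=(abs(P[:,:,0]-.529)<.033)&(abs(P[:,:,1]+.054)<.033)&(P[:,:,2]>.03)&(P[:,:,2]<.08);print("garlic",fit(P[m]) if m.sum()>5 else 0)
E
```

```text
garlic (array([528.2, -53.8]), 26.6, array([ 0.555, -0.027,  0.066]), 2234)
yellow (array([ 430.3, -354.5]), 20.7, array([ 0.45 , -0.334,  0.119]), 302)
dark (array([ 431.7, -284.3]), 21.9, array([ 0.453, -0.263,  0.11 ]), 317)
salt (array([ 508.8, -320.9]), 15.9, array([ 0.524, -0.308,  0.102]), 140)
garlic 0
```

View pics/t4.png

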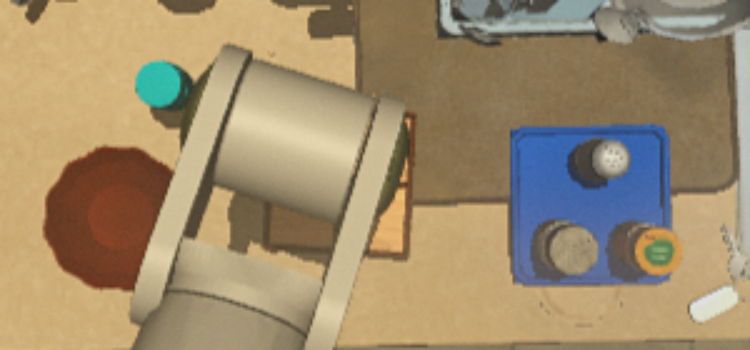

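Top view: salt, dark and yellow all upright on the tray; garlic still centred under the gripper.

>>> move_arm(jaw=[8.5,8.5,8.5,8.5,8.5,8.5,8.5,8.5,8.5,8.5], dp=[[0,0,1.2],[0,0,2.5],[0,0,2.8],[0,0,2.5],[0,0,1.5],[0,0,1],[0,0,0.5],[0,0,0.2],[0,0,0],[0,0,0]], turn=[[0,0,0],[0,0,0],[0,0,0],[0,0,0],[0,0,0],[0,0,0],[0,0,0],[0,0,0],[0,0,0],[0,0,0]], force=25)

```text
time_s: 22.12
position: [0.5289, -0.0545, 0.0201]
tool_rot: [[-0.668, 0.744, 0.001], [0.744, 0.668, -0.001], [-0.001, 0.001, -1.0]]
ft_force: [-0.0, 0.5, 0.0]
grip_width: 0.085
gripper_force: 0.0
```

>>> move_arm(jaw=[4,4,4,4,4,4,4,4], dp=[[0,0,0],[0,0,0],[0,0,0],[0,0,0],[0,0,0],[0,0,0],[0,0,0],[0,0,0]], turn=[[0,0,0],[0,0,0],[0,0,0],[0,0,0],[0,0,0],[0,0,0],[0,0,0],[0,0,0]])

```text
time_s: 22.78
position: [0.5286, -0.0542, 0.0203]
tool_rot: [[-0.668, 0.744, 0.001], [0.744, 0.668, -0.001], [-0.001, 0.001, -1.0]]
ft_force: [-1.8, 1.1, 7.7]
grip_width: 0.0504
gripper_force: 24.6
```

>>> move_arm(jaw=[4,4,4,4,4,4,4,4,4,4,4,4], dp=[[0,0,-1],[0,0,-2.5],[0,0,-3],[0,0,-2.5],[0,0,-1],[2,0.8,0],[3.5,1.4,0],[3.7,1.5,0],[3.5,1.4,0],[3,1.2,0],[2,0.8,0],[0,0,0]], turn=[[0,0,0],[0,0,0],[0,0,0],[0,0,0],[0,0,0],[0,0,0],[0,0,0],[0,0,0],[0,0,0],[0,0,0],[0,0,0],[0,0,0]])

```text
time_s: 23.78
position: [0.4611, 0.1281, 0.12]
tool_rot: [[-0.671, 0.741, -0.0], [0.741, 0.671, 0.001], [0.001, 0.0, -1.0]]
ft_force: [-0.2, -0.1, -0.3]
grip_width: 0.0502
gripper_force: 26.2
```

>>> move_arm(jaw=[4,4,4,4,4,4,4,4,4,4,4], dp=[[0,0,0],[0,0,1],[0,0,2],[0,0,2.5],[0,0,2],[0,0,1],[0,0,0.5],[0,0,0.3],[0,0,0.2],[0,0,0],[0,0,0]], turn=[[0,0,0],[0,0,0],[0,0,0],[0,0,0],[0,0,0],[0,0,0],[0,0,0],[0,0,0],[0,0,0],[0,0,0],[0,0,0]])

```text
time_s: 24.7
position: [0.4633, 0.1248, 0.0249]
tool_rot: [[-0.668, 0.744, 0.001], [0.744, 0.668, -0.0], [-0.001, 0.001, -1.0]]
ft_force: [0.3, 0.6, -0.5]
grip_width: 0.0503
gripper_force: 26.2
```

>>> move_arm(jaw=[4,4,4,4,4], dp=[[0,0,0.1],[0,0,0.1],[0,0,0],[0,0,0],[0,0,0]], turn=[[0,0,0],[0,0,0],[0,0,0],[0,0,0],[0,0,0]])

```text
time_s: 25.12
position: [0.4629, 0.125, 0.0224]
tool_rot: [[-0.668, 0.744, 0.0], [0.744, 0.668, -0.0], [-0.0, 0.0, -1.0]]
ft_force: [-0.2, 0.2, -0.3]
grip_width: 0.0503
gripper_force: 26.2
```

>>> move_arm(jaw=[4,4,4,4,4], dp=[[0,0,0.1],[0,0,0.1],[0,0,0],[0,0,0],[0,0,0]], turn=[[0,0,0],[0,0,0],[0,0,0],[0,0,0],[0,0,0]])

```text
time_s: 25.53
position: [0.4628, 0.125, 0.0203]
tool_rot: [[-0.668, 0.744, -0.0], [0.744, 0.668, -0.0], [0.0, -0.0, -1.0]]
ft_force: [-0.3, -0.6, 0.2]
grip_width: 0.0501
gripper_force: 26.2
```

>>> move_arm(jaw=[4,4,4,4,4], dp=[[0,0,0.1],[0,0,0.1],[0,0,0],[0,0,0],[0,0,0]], turn=[[0,0,0],[0,0,0],[0,0,0],[0,0,0],[0,0,0]])

```text
time_s: 25.95
position: [0.463, 0.125, 0.0185]
tool_rot: [[-0.668, 0.744, 0.0], [0.744, 0.668, -0.0], [-0.0, 0.0, -1.0]]
ft_force: [-1.0, -0.3, 4.6]
grip_width: 0.05
gripper_force: 26.4
```

```bash
python3 - <<'E'
from h import *
o=observe();p,d=cams.get_image("wrist");cv2.imwrite("pics/w5.png",p[:,:,::-1])
P=cloud("wrist",d,o);x=o["position"];print(x,o["ft_force"])
m=(abs(P[:,:,0]-x[0])<.024)&(abs(P[:,:,1]-x[1])<.024)&(P[:,:,2]<.1)
i=np.argmax(np.where(m,P[:,:,2],0));print("top",P.reshape(-1,3)[i],divmod(i,640))
E
```

```text
[0.46301583 0.12497891 0.01853766] [-0.96809086 -0.28960264  4.62848595]
top [0.45872906 0.13761052 0.0999944 ] (np.int64(364), np.int64(337))
```

View pics/w5.png

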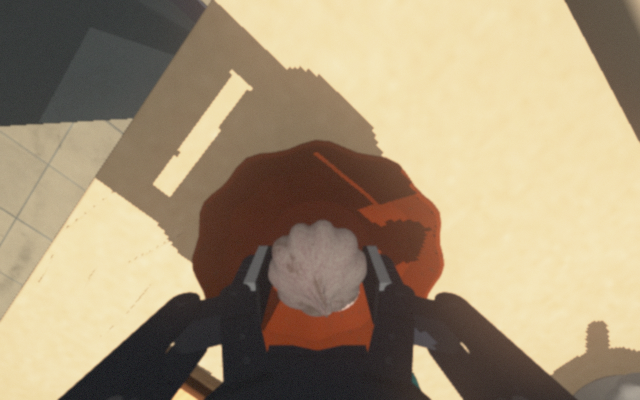

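Garlic sits upright in the dish (320,265) with contact felt. Release and rise.

>>> move_arm(jaw=[5.3,5.7,6.3,6.8,6.8,6.8,6.8,6.8,6.8,6.8,6.8,6.8], dp=[[0,0,0],[0,0,0],[0,0,0],[0,0,0],[0,0,0],[0,0,-0.5],[0,0,-1],[0,0,-2],[0,0,-3],[0,0,-3.5],[0,0,-2.5],[0,0,0]], turn=[[0,0,0],[0,0,0],[0,0,0],[0,0,0],[0,0,0],[0,0,0],[0,0,0],[0,0,0],[0,0,0],[0,0,0],[0,0,0],[0,0,0]], force=30)

```text
time_s: 27.0
position: [0.4649, 0.1251, 0.1483]
tool_rot: [[-0.669, 0.744, 0.009], [0.744, 0.669, 0.0], [-0.006, 0.007, -1.0]]
ft_force: [0.8, -0.9, -0.6]
grip_width: 0.0682
gripper_force: 0.0
```

```bash
python3 - <<'E'
from h import *
o=observe();p,d=cams.get_image("wrist");cv2.imwrite("pics/w6.png",p[:,:,::-1]);print(o["position"])
P=cloud("wrist",d,o)
m=(abs(P[:,:,0]-.463)<.035)&(abs(P[:,:,1]-.125)<.035)&(P[:,:,2]<.1)&(P[:,:,2]>.038);S=P[m]
print(S.max(0),cv2.minEnclosingCircle(S[:,:2].astype(np.float32)),S[S[:,2].argmax()])
E
```

```text
[0.46488912 0.1251424  0.14827854]
[0.4872635  0.14950446 0.06416672] ((0.46234944462776184, 0.12457873672246933), 0.025026613846421242) [0.46576713 0.1257143  0.06416672]
```

View pics/w6.png

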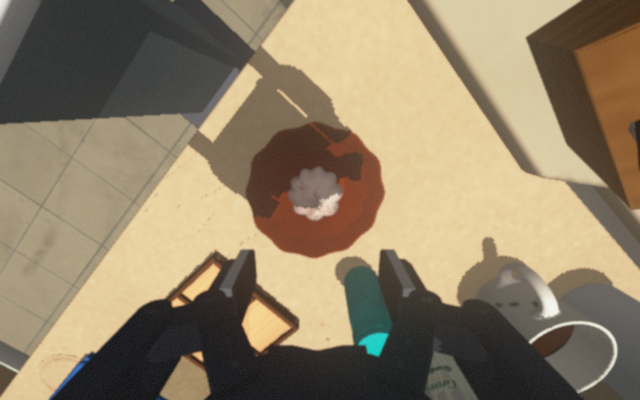

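Garlic stands upright in the dish at (316,193). Now fetch the salt.

>>> move_arm(jaw=[6,6,6,6,6,6,6,6,6,6,6,6], dp=[[0,0,0],[-1.2,-1,0],[-2.5,-1.8,0],[-3.1,-2.2,0],[-3.1,-2.2,0],[-3.1,-2.2,0],[-3.1,-2.2,0],[-3.1,-2.2,0],[-3.1,-2.2,0],[-3.1,-2.2,0],[-3.1,-2.2,0],[-3.1,-2.2,0]], turn=[[0,0,0],[0,0,0],[0,0,0],[0,0,0],[0,0,0],[0,0,0],[0,0,0],[0,0,0],[0,0,0],[0,0,0],[0,0,0],[0,0,0]])

```text
time_s: 28.05
position: [0.5053, -0.2627, 0.1416]
tool_rot: [[-0.668, 0.744, -0.003], [0.744, 0.668, 0.002], [0.003, -0.0, -1.0]]
ft_force: [-0.4, 0.4, 0.2]
grip_width: 0.0599
gripper_force: 0.0
```

>>> move_arm(jaw=[6,6,6,6,6,6], dp=[[-2.6,-2,0],[-1.9,-1.8,0],[0,0,0],[0,0,0],[0,0,0],[0,0,0]], turn=[[0,0,0],[0,0,0],[0,0,0],[0,0,0],[0,0,0],[0,0,0]])

```text
time_s: 28.55
position: [0.5077, -0.3187, 0.1427]
tool_rot: [[-0.669, 0.743, -0.001], [0.743, 0.669, 0.001], [0.002, 0.0, -1.0]]
ft_force: [-0.8, 0.9, -0.6]
grip_width: 0.0598
gripper_force: 0.0
```

```bash
python3 - <<'E'
from h import *
o=observe();p,d=cams.get_image("wrist");P=cloud("wrist",d,o);print(o["position"])
for n,x,y,h in(("yellow",.431,-.3555,.116),("dark",.431,-.285,.106),("salt",.509,-.32,.097)):
    m=(abs(P[:,:,0]-x)<.03)&(abs(P[:,:,1]-y)<.03)&(abs(P[:,:,2]-h)<.01);S=P[m]
    print(n,len(S),cv2.minEnclosingCircle(S[:,:2].astype(np.float32)) if len(S) else 0)
E
```

```text
[ 0.50769027 -0.31866881  0.14274197]
yellow 3305 ((0.42946484684944153, -0.3546109199523926), 0.020919902250170708)
dark 3929 ((0.43125051259994507, -0.28468844294548035), 0.021786555647850037)
salt 1420 ((0.5082890391349792, -0.32270631194114685), 0.017311878502368927)
```

>>> move_arm(jaw=[6,6,6,6,6,6,6,6], dp=[[-0.15,-0.05,0],[0,0,1.2],[0,0,2.8],[0,0,2.8],[0,0,2],[0,0,1.2],[0,0,0],[0,0,0]], turn=[[0,0,0],[0,0,0],[0,0,0],[0,0,0],[0,0,0],[0,0,0],[0,0,0],[0,0,0]])

```text
time_s: 29.27
position: [0.5086, -0.3211, 0.0434]
tool_rot: [[-0.669, 0.743, -0.0], [0.743, 0.669, 0.0], [0.001, -0.0, -1.0]]
ft_force: [0.2, -0.5, -0.7]
grip_width: 0.06
gripper_force: 0.0
```

>>> move_arm(jaw=[3,3,3,3,3,3,3], dp=[[0,0,0],[0,0,0],[0,0,0],[0,0,0],[0,0,0],[0,0,0],[0,0,0]], turn=[[0,0,0],[0,0,0],[0,0,0],[0,0,0],[0,0,0],[0,0,0],[0,0,0]])

```text
time_s: 29.85
position: [0.5092, -0.3217, 0.045]
tool_rot: [[-0.668, 0.744, 0.003], [0.744, 0.668, -0.002], [-0.003, 0.001, -1.0]]
ft_force: [1.1, 2.2, 7.2]
grip_width: 0.038
gripper_force: 30.5
```

>>> move_arm(jaw=[3,3,3,3,3,3,3,3,3,3,3,3], dp=[[0,0,-1],[0,0,-2.3],[0,0,-2.6],[0,0,-2.3],[1,1,0],[2,2.1,0],[2.6,2.7,0],[2.6,2.8,0],[2.6,2.8,0],[1.8,2,0],[1.1,1.1,0],[0,0,0]], turn=[[0,0,0],[0,0,0],[0,0,0],[0,0,0],[0,0,0],[0,0,0],[0,0,0],[0,0,0],[0,0,0],[0,0,0],[0,0,0],[0,0,0]])

```text
time_s: 30.85
position: [0.5242, -0.1191, 0.1255]
tool_rot: [[-0.671, 0.741, -0.001], [0.741, 0.671, 0.001], [0.001, -0.0, -1.0]]
ft_force: [0.2, -0.5, -0.6]
grip_width: 0.038
gripper_force: 30.2
```

>>> move_arm(jaw=[3,3,3,3,3,3,3,3,3,3], dp=[[0,0,0],[0,0,1],[0,0,2],[0,0,2],[0,0,1.2],[0,0,0.8],[0,0,0.5],[0,0,0.2],[0,0,0],[0,0,0]], turn=[[0,0,0],[0,0,0],[0,0,0],[0,0,0],[0,0,0],[0,0,0],[0,0,0],[0,0,0],[0,0,0],[0,0,0]])

```text
time_s: 31.68
position: [0.525, -0.123, 0.0488]
tool_rot: [[-0.668, 0.744, 0.001], [0.744, 0.668, -0.0], [-0.001, 0.0, -1.0]]
ft_force: [0.1, 1.1, -0.7]
grip_width: 0.038
gripper_force: 30.2
```

>>> move_arm(jaw=[3,3,3,3,3,3], dp=[[0,0,0.1],[0,0,0.1],[0,0,0.1],[0,0,0.05],[0,0,0],[0,0,0]], turn=[[0,0,0],[0,0,0],[0,0,0],[0,0,0],[0,0,0],[0,0,0]])

```text
time_s: 32.18
position: [0.5255, -0.1231, 0.0469]
tool_rot: [[-0.669, 0.744, 0.003], [0.744, 0.669, -0.002], [-0.004, 0.001, -1.0]]
ft_force: [-3.2, -0.4, 15.1]
grip_width: 0.038
gripper_force: 32.6
```

>>> move_arm(jaw=[4.3,5,6,6.5,6.5,6.5,6.5,6.5,6.5,6.5,6.5], dp=[[0,0,0],[0,0,0],[0,0,0],[0,0,0],[0,0,-0.5],[0,0,-1],[0,0,-2],[0,0,-2.5],[0,0,-2.5],[0,0,-1.2],[0,0,0]], turn=[[0,0,0],[0,0,0],[0,0,0],[0,0,0],[0,0,0],[0,0,0],[0,0,0],[0,0,0],[0,0,0],[0,0,0],[0,0,0]])

```text
time_s: 33.1
position: [0.5259, -0.1231, 0.1454]
tool_rot: [[-0.668, 0.744, 0.006], [0.744, 0.668, -0.003], [-0.006, 0.002, -1.0]]
ft_force: [-0.2, -0.1, 0.6]
grip_width: 0.0651
gripper_force: 0.0
```

```bash
python3 - <<'E'
from h import *
o=observe();p,d=cams.get_image("wrist");P=cloud("wrist",d,o);print(o["position"]);cv2.imwrite("pics/w7.png",p[:,:,::-1])
m=(abs(P[:,:,0]-.525)<.03)&(abs(P[:,:,1]+.122)<.03)&(P[:,:,2]>.085)&(P[:,:,2]<.11);S=P[m];print(len(S),S.max(0),cv2.minEnclosingCircle(S[:,:2].astype(np.float32)))
E
```

```text
[ 0.52590672 -0.12311983  0.14543199]
1504 [ 0.54154751 -0.10724904  0.10231274] ((0.5242848992347717, -0.12418784946203232), 0.017295969650149345)
```

View pics/w7.png

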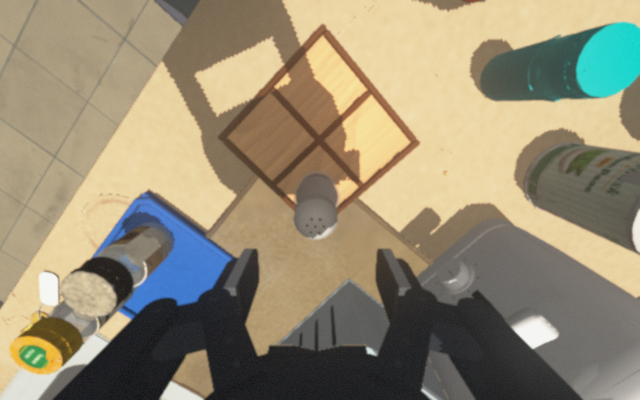

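Salt stands back in its compartment (316,205), matching its original top position. Now the dark jar.

>>> move_arm(jaw=[7,7,7,7,7,7,7,7,7,7,7], dp=[[-0.3,-1.2,0],[-0.7,-2.2,0],[-1,-2.9,0],[-1,-2.9,0],[-1,-2.9,0],[-0.9,-2.8,0],[-0.5,-1.9,0],[-0.3,-1,0],[0,0,0],[0,0,0],[0,0,0]], turn=[[0,0,0],[0,0,0],[0,0,0],[0,0,0],[0,0,0],[0,0,0],[0,0,0],[0,0,0],[0,0,0],[0,0,0],[0,0,0]])

```text
time_s: 34.07
position: [0.4306, -0.2831, 0.1415]
tool_rot: [[-0.669, 0.743, -0.0], [0.743, 0.669, 0.001], [0.001, 0.0, -1.0]]
ft_force: [0.7, -0.2, -0.3]
grip_width: 0.07
gripper_force: 0.0
```

>>> move_arm(jaw=[7,7,7,7,7,7,7,7], dp=[[-0.15,0,0],[0,0,1],[0,0,2.5],[0,0,2.5],[0,0,1.7],[0,0,1],[0,0,0],[0,0,0]], turn=[[0,0,0],[0,0,0],[0,0,0],[0,0,0],[0,0,0],[0,0,0],[0,0,0],[0,0,0]])

```text
time_s: 34.73
position: [0.4318, -0.2845, 0.0548]
tool_rot: [[-0.669, 0.743, -0.0], [0.743, 0.669, 0.0], [0.001, 0.0, -1.0]]
ft_force: [-0.6, -0.8, 0.7]
grip_width: 0.0702
gripper_force: 0.0
```

>>> move_arm(jaw=[3,3,3,3,3,3,3,3], dp=[[0,0,0],[0,0,0],[0,0,0],[0,0,0],[0,0,0],[0,0,0],[0,0,0],[0,0,0]], turn=[[0,0,0],[0,0,0],[0,0,0],[0,0,0],[0,0,0],[0,0,0],[0,0,0],[0,0,0]])

```text
time_s: 35.4
position: [0.432, -0.2853, 0.0559]
tool_rot: [[-0.668, 0.744, 0.002], [0.744, 0.668, -0.001], [-0.002, 0.001, -1.0]]
ft_force: [1.1, 2.2, 6.9]
grip_width: 0.0428
gripper_force: 30.3
```

>>> move_arm(jaw=[3,3,3,3,3,3,3,3,3,3,3,3], dp=[[0,0,-1],[0,0,-2.3],[0,0,-2.6],[0,0,-2.3],[1,1.2,0],[2,2.3,0],[2.3,2.7,0],[2.5,2.9,0],[2.5,2.9,0],[2.3,2.7,0],[1.9,2.2,0],[1,1.2,0]], turn=[[0,0,0],[0,0,0],[0,0,0],[0,0,0],[0,0,0],[0,0,0],[0,0,0],[0,0,0],[0,0,0],[0,0,0],[0,0,0],[0,0,0]])

```text
time_s: 36.4
position: [0.4616, -0.0454, 0.1364]
tool_rot: [[-0.67, 0.742, -0.001], [0.742, 0.67, 0.001], [0.001, -0.0, -1.0]]
ft_force: [-0.2, -0.0, -1.5]
grip_width: 0.0425
gripper_force: 31.0
```

>>> move_arm(jaw=[3,3,3,3,3,3,3,3,3,3,3], dp=[[0,0,0],[0,0,0],[0,0,1],[0,0,2],[0,0,2],[0,0,1.3],[0,0,0.8],[0,0,0.4],[0,0,0.2],[0,0,0],[0,0,0]], turn=[[0,0,0],[0,0,0],[0,0,0],[0,0,0],[0,0,0],[0,0,0],[0,0,0],[0,0,0],[0,0,0],[0,0,0],[0,0,0]])

```text
time_s: 37.32
position: [0.4628, -0.0491, 0.0604]
tool_rot: [[-0.668, 0.744, 0.001], [0.744, 0.668, -0.0], [-0.001, 0.001, -1.0]]
ft_force: [0.5, 0.1, -1.4]
grip_width: 0.0425
gripper_force: 31.0
```

>>> move_arm(jaw=[3,3,3,3,3], dp=[[0,0,0.1],[0,0,0.1],[0,0,0.1],[0,0,0],[0,0,0]], turn=[[0,0,0],[0,0,0],[0,0,0],[0,0,0],[0,0,0]])

```text
time_s: 37.73
position: [0.4628, -0.0489, 0.0578]
tool_rot: [[-0.669, 0.744, 0.002], [0.744, 0.669, -0.001], [-0.002, 0.001, -1.0]]
ft_force: [-3.2, 0.9, 9.5]
grip_width: 0.0422
gripper_force: 31.8
```

>>> move_arm(jaw=[4.5,5.5,6.5,7,7,7,7,7,7,7,7], dp=[[0,0,0],[0,0,0],[0,0,0],[0,0,0],[0,0,-0.5],[0,0,-1],[0,0,-2],[0,0,-2.5],[0,0,-2.2],[0,0,-1],[0,0,0]], turn=[[0,0,0],[0,0,0],[0,0,0],[0,0,0],[0,0,0],[0,0,0],[0,0,0],[0,0,0],[0,0,0],[0,0,0],[0,0,0]])

```text
time_s: 38.65
position: [0.4634, -0.0491, 0.1512]
tool_rot: [[-0.668, 0.744, 0.004], [0.744, 0.668, -0.002], [-0.004, 0.002, -1.0]]
ft_force: [0.4, 0.2, 0.2]
grip_width: 0.0699
gripper_force: 0.0
```

>>> move_arm(jaw=[7,7,7,7,7,7,7,7,7,7,7,7], dp=[[-1.2,-1.3,0],[-2.4,-2.6,0],[-2.7,-3,0],[-2.7,-3,0],[-2.7,-3,0],[-2.7,-3,0],[-2.7,-3,0],[-2.4,-2.6,0],[-1.2,-1.3,0],[0,0,0],[0,0,0],[0,0,0]], turn=[[0,0,0],[0,0,0],[0,0,0],[0,0,0],[0,0,0],[0,0,0],[0,0,0],[0,0,0],[0,0,0],[0,0,0],[0,0,0],[0,0,0]])

```text
time_s: 39.65
position: [0.431, -0.3541, 0.1481]
tool_rot: [[-0.669, 0.744, -0.001], [0.744, 0.669, 0.002], [0.002, 0.0, -1.0]]
ft_force: [-0.2, -0.5, -0.1]
grip_width: 0.0699
gripper_force: 0.0
```

>>> move_arm(jaw=[7,7,7,7,7,7,7,7], dp=[[-0.1,0,0],[0,0,1],[0,0,2.5],[0,0,2.5],[0,0,1.7],[0,0,1.1],[0,0,0],[0,0,0]], turn=[[0,0,0],[0,0,0],[0,0,0],[0,0,0],[0,0,0],[0,0,0],[0,0,0],[0,0,0]])

```text
time_s: 40.32
position: [0.4319, -0.3552, 0.0604]
tool_rot: [[-0.669, 0.743, -0.001], [0.743, 0.669, 0.001], [0.001, 0.0, -1.0]]
ft_force: [-0.2, -1.3, -0.8]
grip_width: 0.0699
gripper_force: 0.0
```

>>> move_arm(jaw=[3,3,3,3,3,3,3,3], dp=[[0,0,0],[0,0,0],[0,0,0],[0,0,0],[0,0,0],[0,0,0],[0,0,0],[0,0,0]], turn=[[0,0,0],[0,0,0],[0,0,0],[0,0,0],[0,0,0],[0,0,0],[0,0,0],[0,0,0]])

```text
time_s: 40.98
position: [0.4322, -0.3563, 0.0618]
tool_rot: [[-0.668, 0.744, 0.001], [0.744, 0.668, -0.001], [-0.002, 0.0, -1.0]]
ft_force: [-1.3, 0.6, 6.9]
grip_width: 0.0409
gripper_force: 30.1
```

>>> move_arm(jaw=[3,3,3,3,3,3,3,3,3,3,3,3], dp=[[0,0,-1],[0,0,-2.3],[0,0,-2.6],[0,0,-2.3],[1,1.2,0],[2,2.2,0],[2.3,2.6,0],[2.6,3,0],[2.6,3,0],[2.3,2.6,0],[2,2.2,0],[1.1,1.3,0]], turn=[[0,0,0],[0,0,0],[0,0,0],[0,0,0],[0,0,0],[0,0,0],[0,0,0],[0,0,0],[0,0,0],[0,0,0],[0,0,0],[0,0,0]])

```text
time_s: 41.98
position: [0.4594, -0.1131, 0.1427]
tool_rot: [[-0.67, 0.742, -0.001], [0.742, 0.67, 0.001], [0.002, 0.0, -1.0]]
ft_force: [-0.2, -0.4, -1.5]
grip_width: 0.0406
gripper_force: 30.5
```

>>> move_arm(jaw=[3,3,3,3,3,3,3,3,3,3,3], dp=[[0,0,0],[0,0,0],[0,0,1],[0,0,2],[0,0,2],[0,0,1.3],[0,0,0.8],[0,0,0.4],[0,0,0.2],[0,0,0],[0,0,0]], turn=[[0,0,0],[0,0,0],[0,0,0],[0,0,0],[0,0,0],[0,0,0],[0,0,0],[0,0,0],[0,0,0],[0,0,0],[0,0,0]])

```text
time_s: 42.9
position: [0.4605, -0.117, 0.0664]
tool_rot: [[-0.668, 0.744, 0.001], [0.744, 0.668, -0.001], [-0.001, 0.0, -1.0]]
ft_force: [0.3, 0.6, -1.5]
grip_width: 0.0405
gripper_force: 30.5
```

>>> move_arm(jaw=[3,3,3,3,3], dp=[[0,0,0.1],[0,0,0.1],[0,0,0.1],[0,0,0],[0,0,0]], turn=[[0,0,0],[0,0,0],[0,0,0],[0,0,0],[0,0,0]])

```text
time_s: 43.32
position: [0.4605, -0.1169, 0.0638]
tool_rot: [[-0.669, 0.744, 0.001], [0.744, 0.669, -0.001], [-0.002, 0.0, -1.0]]
ft_force: [-1.6, -0.1, 8.9]
grip_width: 0.0405
gripper_force: 31.2
```

Contact; release, rise, back off toward the robot's left, and check with the cameras.

>>> move_arm(jaw=[4.5,5.5,6.5,7,7,7,7,7,7,7,7,7], dp=[[0,0,0],[0,0,0],[0,0,0],[0,0,0],[0,0,-0.5],[0,0,-1],[0,0,-2],[0,0,-3],[0,0,-3.5],[0,0,-3],[0,0,-3],[0,0,-2]], turn=[[0,0,0],[0,0,0],[0,0,0],[0,0,0],[0,0,0],[0,0,0],[0,0,0],[0,0,0],[0,0,0],[0,0,0],[0,0,0],[0,0,0]])

```text
time_s: 44.32
position: [0.4605, -0.1168, 0.2461]
tool_rot: [[-0.668, 0.744, 0.003], [0.744, 0.668, -0.002], [-0.003, 0.001, -1.0]]
ft_force: [0.7, -0.8, 0.2]
grip_width: 0.0698
gripper_force: 0.0
```

>>> move_arm(jaw=[7,7,7,7,7,7,7,7], dp=[[1.5,-1.5,0],[2,-2,0],[2,-2,0],[1.5,-1.5,0],[0,0,0],[0,0,0],[0,0,0],[0,0,0]], turn=[[0,0,0],[0,0,0],[0,0,0],[0,0,0],[0,0,0],[0,0,0],[0,0,0],[0,0,0]])

```text
time_s: 44.98
position: [0.3621, -0.1116, 0.2429]
tool_rot: [[-0.669, 0.744, 0.0], [0.744, 0.669, -0.0], [-0.0, 0.0, -1.0]]
ft_force: [0.2, -0.7, -0.3]
grip_width: 0.0699
gripper_force: 0.0
```

```bash
python3 - <<'E'
from h import *
p,_=cams.get_image("scene");cv2.imwrite("pics/s8.png",cv2.resize(p[140:300,190:390,::-1],None,fx=3.5,fy=3.5))
for cam in("wrist","top"):
    o=observe();p,d=cams.get_image(cam);P=cloud(cam,d,o);print(cam,o["position"],o["time_s"])
    if cam=="wrist":cv2.imwrite("pics/w8.png",p[:,:,::-1])
    for n,x,y,h in(("yellow",.4588,-.1155,.116),("dark",.4624,-.0484,.107),("salt",.5245,-.124,.097),("garlic",.463,.125,.052)):
        m=(abs(P[:,:,0]-x)<.03)&(abs(P[:,:,1]-y)<.03)&(abs(P[:,:,2]-h)<.012);S=P[m]
        print(n,len(S),cv2.minEnclosingCircle(S[:,:2].astype(np.float32)) if len(S) else 0,S[:,2].max() if len(S) else 0)
E
```

```text
wrist [ 0.36204388 -0.11153502  0.24277453] 45.0333
yellow 918 ((0.45696699619293213, -0.11560875177383423), 0.020775217562913895) 0.11934846241559083
dark 1371 ((0.46121105551719666, -0.04845995828509331), 0.021871808916330338) 0.10970280044572334
salt 32 ((0.527673602104187, -0.11073347926139832), 0.00932822935283184) 0.09518455353028699
garlic 1330 ((0.46215584874153137, 0.12314790487289429), 0.023965930566191673) 0.0634804375072775
top [ 0.36194303 -0.11149524  0.24269942] 45.0833
yellow 291 ((0.45851898193359375, -0.11521345376968384), 0.020586954429745674) 0.12297460609789046
dark 312 ((0.46231698989868164, -0.04835677146911621), 0.02151247300207615) 0.11263273524168049
salt 192 ((0.5249843597412109, -0.12412507832050323), 0.017134299501776695) 0.10585093259354217
garlic 288 ((0.4627349078655243, 0.12316464632749557), 0.024609066545963287) 0.06293139744476894
```

View pics/w8.png

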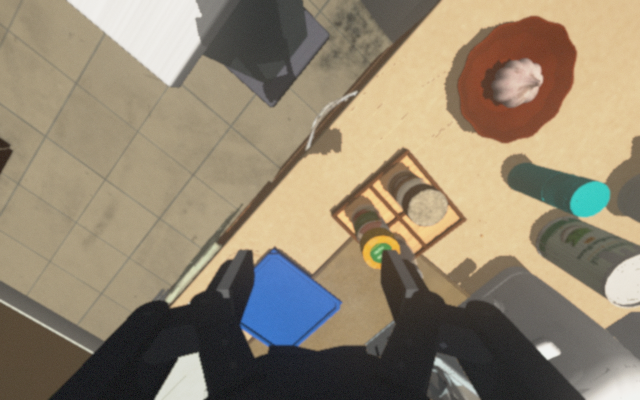

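All three are back within about 1 mm of where they started: yellow (378,248), dark (418,200), salt confirmed from the top view. The garlic is upright in the dish at (515,80), and the arm is clear.

```bash
python3 -c "
from rig import ticket
print(ticket.close_job())"
```

```text
the job is handed in; nothing more can be done
None
```

The job is handed in: the final camera check showed both jars and the salt shaker upright in their original compartments, about 1 mm from where they began, and the garlic upright in the dish; no verdict came back.

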